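# Slide the cover plate over the edge and lid the specimen tray

## Task

Two flat aluminium plates lie in the two lanes of the low wooden stand. Slide the longer plate along its lane until roughly a third of it sticks out past the stand's open end while it still lies flat on the stand, then take it by the end that sticks out and lay it flat as a lid on the small card tray that holds the cork, centred and lengthwise along the tray. Do not shift the shorter plate or the tray.

Things in the scene. Friction and masses are not known exactly. Their poses are not given: they have to be found in the camera images.
- cover_plate: Longer of two bare aluminium plates: 68 (x) by 110 (y) by 5 mm thick, about 0.1 kg. Origin: centre of its underside. Starts flat in one of the stand's lanes, y along the lane, its end 10 mm or more inside the open end, at least 50 mm of free lane behind it. Fingers fit beside it only where it overhangs. Slides easily when pushed on its 5 mm end edge; tips off if over 55 mm sticks out.
- short_plate: A bystander: the shorter aluminium plate, 68 mm (x) by 40 mm (y) by 5 mm, in the other lane. Origin: centre of its underside. Leave it where it is.
- stand: Wooden stand, fixed: 188 (x) by 240 (y) mm, flat deck 45 mm above the bench. Origin: centre of underside. Two lanes along its y, centred at x = -48 and +48 mm, each 76 mm wide between rails 6.5 mm high (middle rail 20 wide, outer 8). Lanes open at the -y end (deck edge y = -120 mm, at the robot's right), closed at +y by a bar 12 mm high, inner face y = +108 mm.
- tray: Small open card tray, 46 (x) by 60 (y) by 36 mm high, walls 2 mm, loose, about 0.15 kg, with a cork in it (27 mm wide, top 10 mm below the rim). Origin: centre of its underside. Stands on the bench to the right of the stand; another card tray, 46 mm square, 36 mm high and empty, stands near and is not wanted.

How it is judged (in metres and radians):
On the way:
1. the longer plate lies flat on the stand with 22 to 53 mm of it sticking out past the open end (y of cover_plate in the frame of stand between -0.118 and -0.087 m and z of cover_plate in the frame of stand between 0.042 and 0.048 m and angle between cover_plate's own z axis and vertical below 0.06 rad), for 0.2 s.
At the end, for the whole second after the job is handed in: The longer plate lies at rest flat on the rim of the tray with the cork (the tray upright on the bench), its centre within 12 mm across and 20 mm along the tray, its length within 12 degrees of the tray's length; the shorter plate and the tray are within 25 mm of where they stood (x of cover_plate in the frame of tray between -0.012 and 0.012 m and y of cover_plate in the frame of tray between -0.02 and 0.02 m and z of cover_plate in the frame of tray between 0.032 and 0.04 m and angle between each of cover_plate, tray's own z axis and vertical below 0.08 rad and height (world z) of tray below 0.01 m and angle between the y axis of cover_plate and the y axis of tray, either way round below 0.22 rad and linear speed of cover_plate below 0.02 m/s); the robot touches nothing.
It fails at once if the shorter plate is shifted by more than 25 mm (distance of short_plate from where it was at the start of the episode above 0.025 m).
It fails at once if the tray is shifted by more than 25 mm (distance of tray from where it was at the start of the episode above 0.025 m).
It also fails if it takes over 58 s, if anything falls off the work surface, if the arm or the gripper's body presses on something with over 40 N, if the wrist force passes 120 N, or if a joint passes its speed limit or range.

## Robot

A 6-joint arm with a two-finger parallel gripper is mounted at the origin on a cart in front of the work surface, level with it; the furniture and walls round the work are solid. World frame = base frame: x ahead of the robot, y to its left, z up, the work surface at z = 0. Lengths are in mm, angles in rad, forces in N, time in s.
With the tool pointing down it reaches from about 350 to 975 mm from the base axis. Payload 7.1 kg.
Tool frame: the origin (TCP) lies midway between the tips of the shut fingers; the grasp point (between the pads) lies 19 mm behind it; z points along the fingers, y is the line along which they close (so a half turn about z gives the same grasp; the last joint's range is limited). The gripper opens to 88 mm and grips with 3 to 60 N. Pads are 20 mm wide; open, the fingers measure 115 mm over their backs; the gripper's body (75 mm by 178 mm) begins 61 mm behind the grasp point.
Start: joints at [-0.019, 0.423, 1.63, -0, 1.089, -0.019], TCP at [624.984, 0.026, 222.675] pointing down, gripper open.
Joint ranges: [-3, 3], [-0.9, 2.11], [0.09, 2.58], [-1.31, 4.45], [0.11, 2.69], [-2.54, 2.54]. Speed limits (rad/s): [2.39, 2.39, 3.01, 3.14, 3.14, 3.14].

## Interface

Orientations are given as a rotation vector (axis times angle).
In Python, from workcell import ctrl gives the robot as it stands. The module is installed in compiled form; this text tells all that it offers.
- The arm moves only by the tool servo_tool, never from a script. Its argument "increments" is a list of rows, each a list of 7 numbers: the shift along the world's x, y, z in cm, then the turn, a rotation vector about the world's x, y, z in degrees, then the opening, from -1 (shut) to 1 (fully open). A call has 1 to 20 rows; each row is the pose to reach, as a shift and turn from the pose commanded when the call began; what a row does not reach only later rows make up. A row lasts 1/12 s, in which the tool goes at most 41.7 mm and 7.16 degrees, less where a joint would pass 70% of its speed; a pose out of reach is approached as far as the arm can. A call with a gripper value outside its range is refused whole. The fingers move at their own pace and stop on an object; the grip force is fixed at half the most. Time passes only in rows, so rows that repeat a pose let the fingers close. It gives the time, the measured TCP pose, the force, the opening and the grip force at its end, in the units of the state.
- ctrl.get_obs(): the state, without advancing time (a new reading comes with each control period).
- ctrl.get_image(name): name is "scene" or "side" or "wrist"; returns a dict with "image" (420x560x3 uint8, red, green, blue), "fx", "fy", "cx", "cy" (pixels), "extrinsics" (4x4, takes a point from camera to world coordinates); the wrist camera has in their place "tool_from_camera" (4x4, takes a point from camera to tool coordinates, whose origin is the TCP and whose axes are the flange's). Camera axes: x right, y up, looking along -z (the intrinsics and any distortion apply to the point x, -y, -z); pixel columns grow to the right and rows downward; lengths in mm; the calibration is good to about 2 mm. The wrist camera is an equidistant fisheye: a pixel r from the principal point sees the ray r / f radians off the axis. A picture is of the moment at which its call begins: read the wrist's pose just before it. There is no depth.
- ctrl.close_job(): hands the job in; it is judged then, once.
The state is a dict: "t": time; "qpos": joint angles; "qvel": joint speeds; "joint_torque": joint torques, N m; "ee_pos": TCP position; "orientation": TCP orientation; "ft_force": force on the tool from outside, world axes, zero at the start; "moment": the same for the moment, N m; "width": finger opening in mm; "grasp_force": force on a finger pad.
Only numpy, scipy, OpenCV 4.12 (cv2) and the standard library are available. Lean on these libraries where they do the work, as an engineer would, in place of code of your own. Each camera call takes 0.05 s, during which the arm holds its last target. There are 200 camera calls.

## Working session

There is one attempt and no reset: what is moved stays moved. The work goes in short steps, Python scripts to look and compute and a tool call to move; the robot and the scene stay as the last step left them, time stands still between calls to the robot, and variables do not carry over. Pictures are saved under pics/ and viewed, at most 10 in all, crops included, and the job is handed in when it is done.

Besides the shell and the picture viewer there is one more tool, called after "Request:" as name([rows], argument=value, ...), one row to a line, values as JSON. servo_tool: Moves the arm, as the interface text tells. Its arguments: {"type":"object","properties":{"increments":{"type":"array","items":{"type":"array","items":{"type":"number"}}}},"required":["increments"]}

```bash
mkdir -p pics
cat > h.py <<'E'
import numpy as np, cv2
from workcell import ctrl
from scipy.spatial.transform import Rotation as R
def snap(n,f):
    d=ctrl.get_image(n); cv2.imwrite('pics/'+f+'.png',d['image'][:,:,::-1]); 
    np.save('pics/'+f+'.npy',{k:v for k,v in d.items() if k!='image'},allow_pickle=True); return d
def px2w(f,pts,z):
    d=np.load('pics/'+f+'.npy',allow_pickle=True).item(); E=np.array(d['extrinsics']); o=[]
    for u,v in pts:
        r=E[:3,:3]@np.array([(u-d['cx'])/d['fx'],-(v-d['cy'])/d['fy'],-1]); c=E[:3,3]
        o.append(c+r*(z-c[2])/r[2])
    return np.array(o)
E
python3 - <<'E'
from h import *
for n in('scene','side'):
    d=snap(n,n+'0'); print(n,d['fx'],np.round(d['extrinsics'],2).tolist(),[k for k in d])
print(ctrl.get_obs())
E
```

```text
scene 415.05841196307193 [[0.71, 0.46, -0.53, 66.78], [-0.7, 0.44, -0.56, -500.7], [-0.02, 0.77, 0.63, 603.59], [0.0, 0.0, 0.0, 1.0]] ['image', 'fx', 'fy', 'cx', 'cy', 'extrinsics']
side 489.31172147125807 [[-1.0, 0.01, -0.06, 460.84], [-0.06, -0.51, 0.86, 795.89], [-0.02, 0.86, 0.51, 523.87], [0.0, 0.0, 0.0, 1.0]] ['image', 'fx', 'fy', 'cx', 'cy', 'extrinsics']
{'t': 0.1, 'qpos': array([-1.90055891e-02,  4.23737788e-01,  1.63058181e+00, -8.51208620e-06,
        1.08857759e+00, -1.90293516e-02]), 'qvel': array([ 7.83158792e-05, -8.16396497e-04, -3.00010524e-03,  1.09759309e-03,
        6.33409676e-04, -4.28905248e-05]), 'joint_torque': array([ 6.49496542e-04, -5.45618248e+01, -2.74323839e+01,  6.46709581e-02,
        1.88581715e-02,  1.54216096e-06]), 'ee_pos': array([6.24521917e+02, 2.89776940e-02, 2.22008532e+02]), 'orientation': array([-2.22074961e+00, -2.22081116e+00,  1.42925741e-03]), 'ft_force': array([-0.48732618,  0.17544116,  0.20937324]), 'moment': array([-0.00043197, -0.00558133, -0.01493563]), 'grasp_force': 0.0, 'width': 87.53917085597195}
```

View pics/scene0.png

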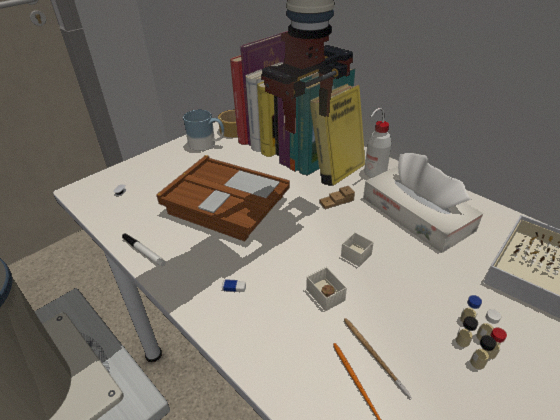

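View pics/side0.png

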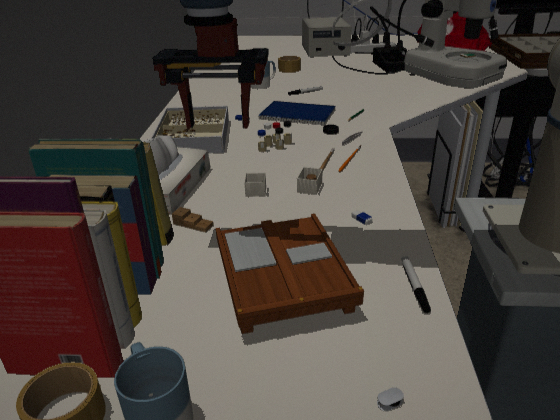

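The scene view shows the stand around (225,195): the long plate is in the far lane at (250,182) and the short one in the near lane at (213,202). The cork tray is at (326,288) and the empty tray at (357,249). The side view agrees: long plate (248,250), short (310,253), cork tray (311,180). I'll enlarge both.

Run:
```python
import cv2
a=cv2.imread('pics/scene0.png')[150:320,150:380]; cv2.imwrite('pics/c1.png',cv2.resize(a,None,fx=3.4,fy=3.4,interpolation=3))
a=cv2.imread('pics/side0.png')[150:340,190:380]; cv2.imwrite('pics/c2.png',cv2.resize(a,None,fx=3,fy=3,interpolation=3))
```

```text
(no output)
```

View pics/c1.png

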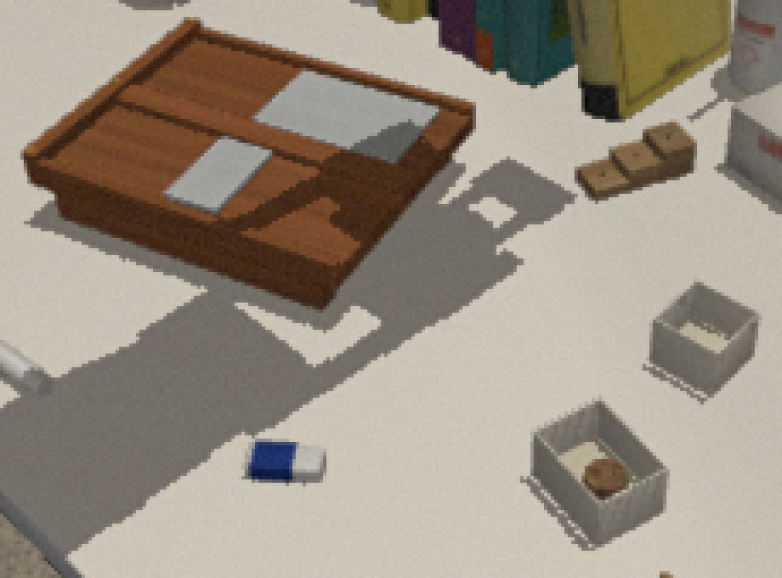

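View pics/c2.png

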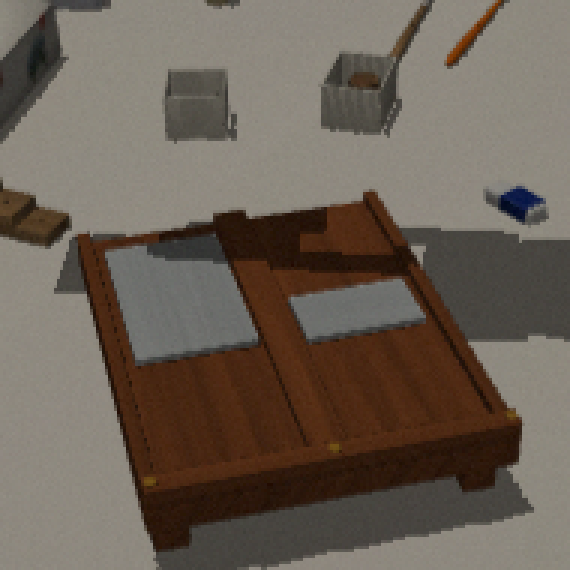

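Crop 1 gives the long plate corners at (300,68), (254,119), (394,163), (438,103), and the cork tray rim at (599,401), (532,434), (667,467), (598,507). Crop 2 gives the long plate at (106,250), (218,236), (258,343), (136,359), and the tray rim at (340,53), (397,60), (322,85), (389,92).

```bash
cat > m.py <<'E'
from h import *
np.set_printoptions(precision=1,suppress=True)
S=lambda p:[(150+x/3.4,150+y/3.4) for x,y in p]
D=lambda p:[(190+x/3,150+y/3) for x,y in p]
def show(n,f,p,z):
    w=px2w(f,p,z); print(n,w[:,:2].tolist() if 0 else np.round(w[:,:2],1).tolist(),'mean',w[:,:2].mean(0))
show('long S','scene0',S([(300,68),(254,119),(394,163),(438,103)]),50)
show('long D','side0',D([(106,250),(218,236),(258,343),(136,359)]),50)
show('short S','scene0',S([(220,136),(166,192),(212,213),(271,153)]),50)
show('short D','side0',D([(290,297),(404,279),(426,319),(310,338)]),50)
show('tray S','scene0',S([(599,401),(532,434),(598,507),(667,467)]),36)
show('tray D','side0',D([(340,53),(397,60),(389,92),(322,85)]),36)
show('stand rail tops S','scene0',S([(474,105),(333,268)]),51.5)
show('stand bar S','scene0',S([(192,19),(25,152)]),57)
show('stand rail D','side0',D([(80,235),(368,193)]),51.5)
show('stand bar D','side0',D([(146,487),(519,419)]),57)
E
python3 m.py
```

```text
long S [[579.9, 180.2], [517.6, 154.8], [549.6, 49.8], [617.1, 77.7]] mean [566.1 115.6]
long D [[612.1, 79.3], [547.3, 62.2], [516.2, 166.9], [579.7, 183.1]] mean [563.8 122.9]
short S [[489.5, 156.0], [428.2, 132.7], [435.6, 94.4], [501.1, 116.4]] mean [463.6 124.9]
short D [[501.2, 123.9], [437.4, 104.1], [426.0, 142.3], [488.6, 161.6]] mean [463.3 133. ]
tray S [[492.3, -174.0], [449.3, -164.0], [436.4, -221.0], [481.3, -229.6]] mean [ 464.8 -197.2]
tray D [[480.4, -219.6], [437.1, -208.2], [443.6, -155.2], [492.4, -165.4]] mean [ 463.4 -187.1]
stand rail tops S [[630.9, 56.6], [452.9, -0.6]] mean [541.9  28. ]
stand bar S [[560.7, 280.7], [384.5, 226.5]] mean [472.6 253.6]
stand rail D [[629.8, 65.8], [458.2, 12.6]] mean [544.   39.2]
stand bar D [[559.7, 288.2], [383.7, 233.3]] mean [471.7 260.7]
```

Request:
servo_tool([
  [-2,1,3,0,0,6,-0.3],
  [-5,3,6,0,0,12,-0.3],
  [-8,4,8,0,0,17,-0.3],
  [-8,4,8,0,0,17,-0.3],
  [-8,4,8,0,0,17,-0.3],
  [-8,4,8,0,0,17,-0.3],
])

```text
t: 0.6
ee_pos: [545.1, 40.0, 302.5]
orientation: [1.869, 2.525, 0.0]
ft_force: [-0.2, -0.3, 0.6]
width: 51.0
grasp_force: 0.0
```

Run:
```python
from h import *
o=ctrl.get_obs(); d=snap('wrist','w1'); np.save('pics/w1o.npy',o,allow_pickle=True)
print(d['fx'],d['cx'],d['cy'],np.round(d['tool_from_camera'],2).tolist(),o['ee_pos'],o['orientation'],o['width'],o['qvel'])
```

```text
325.19226210127806 286.9453569762067 212.70966558809087 [[0.0, 0.95, 0.31, 84.47], [1.0, -0.0, 0.0, 0.78], [0.0, 0.31, -0.95, -161.5], [0.0, 0.0, 0.0, 1.0]] [545.09891893  39.99258676 302.49588165] [1.86921172e+00 2.52453989e+00 1.43519843e-04] 51.01676205008608 [-0.01095199  0.03312892 -0.00422166  0.00146911 -0.00090392 -0.00069484]
```

View pics/w1.png

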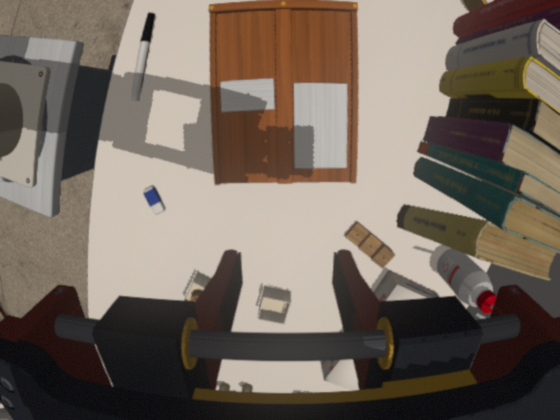

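The wrist view shows the long plate corners at (294,83), (347,83), (347,168), (294,168). The stand's open end runs (215,184)–(357,182), and its closed bar is at the top, (210,5)–(357,4). The trays are partly hidden by the fingers.

```bash
cat >> h.py <<'E'
def wpx(f,pts,z):
    d=np.load('pics/'+f+'.npy',allow_pickle=True).item(); o=np.load('pics/'+f+'o.npy',allow_pickle=True).item()
    T=np.eye(4);T[:3,:3]=R.from_rotvec(o['orientation']).as_matrix();T[:3,3]=o['ee_pos'];E=T@np.array(d['tool_from_camera']);r=[]
    for u,v in pts:
        a=(u-d['cx'])/d['fx'];b=(v-d['cy'])/d['fy'];t=np.hypot(a,b);s=np.sin(t)/t
        q=E[:3,:3]@np.array([a*s,-b*s,-np.cos(t)]);r.append(E[:3,3]+q*(z-E[2,3])/q[2])
    return np.array(r)
E
python3 - <<'E'
from h import *
for n,p,z in [('long',[(294,83),(294,168),(347,168),(347,83)],50),('short',[(221,81),(223,112),(275,108),(273,79)],50),('open',[(215,184),(357,182)],51.5),('bar',[(210,5),(357,4)],57),('empty',[(258,287),(290,290)],36)]:
    w=wpx('w1',p,z)[:,:2]; print(n,np.round(w,1).tolist(),w.mean(0))
E
```

```text
long [[518.5, 158.5], [550.7, 54.3], [616.6, 75.2], [581.8, 179.8]] [566.92640455 116.96555257]
short [[429.2, 136.3], [442.9, 98.4], [505.2, 121.1], [492.0, 155.9]] [467.3269841 127.8954623]
open [[457.1, 4.5], [635.3, 61.9]] [546.24108278  33.21306806]
bar [[386.3, 230.0], [562.7, 284.4]] [474.48463398 257.20554167]
empty [[553.6, -137.2], [601.8, -127.7]] [ 577.70550714 -132.44636546]
```

Request:
servo_tool([
  [0,4,-2,0,0,0.3,-0.3],
  [0,7.5,-4,0,0,0.3,-0.3],
  [0,11,-7,0,0,0.3,-0.3],
  [0,14,-10,0,0,0.3,-0.3],
  [0,15.3,-13.5,0,0,0.3,-0.3],
  [0,15.3,-17,0,0,0.3,-0.3],
  [0,15.3,-20.5,0,0,0.3,-0.3],
  [0,15.3,-23,0,0,0.3,-0.3],
  [0,15.3,-24.3,0,0,0.3,-0.3],
  [0,15.3,-24.8,0,0,0.3,-0.3],
  [0,15.3,-25.2,0,0,0.3,-0.3],
  [0,15.3,-25.2,0,0,0.3,-0.3],
])

```text
t: 1.65
ee_pos: [545.6, 192.9, 50.7]
orientation: [1.863, 2.53, 0.0]
ft_force: [0.2, -0.8, -0.2]
width: 30.9
grasp_force: 0.0
```

Run:
```python
from h import *
snap('side','s2');snap('scene','sc2')
a=cv2.imread('pics/side'+'0.png')
a=cv2.imread('pics/s2.png')[170:340,190:390]
b=cv2.imread('pics/sc2.png')[130:260,150:320]
z=lambda i:cv2.resize(i,(400,340),interpolation=3)
cv2.imwrite('pics/c3.png',np.hstack([z(a),z(b)]))
```

```text
(no output)
```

View pics/c3.png

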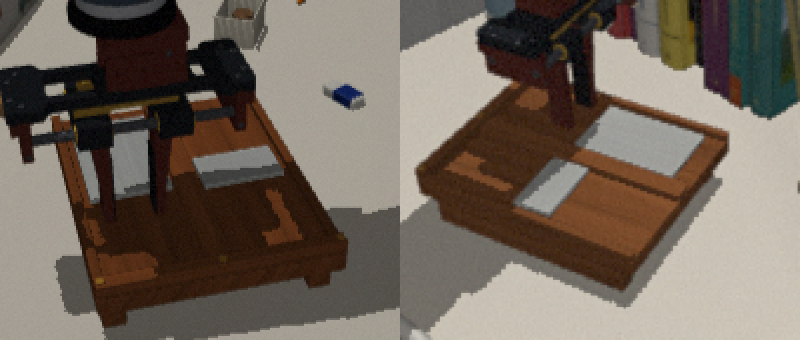

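Fingertips are at (108,215) and (157,210) in the left half, in the lane just behind the long plate and clear of both rails. Lowering gently to just above the deck.

Request:
servo_tool([
  [0,0,-0.2,0,0,0,-0.3],
  [0,0,-0.35,0,0,0,-0.3],
  [0,0,-0.35,0,0,0,-0.3],
])

```text
t: 2.0
ee_pos: [545.3, 193.1, 47.8]
orientation: [1.862, 2.53, 0.001]
ft_force: [0.3, -0.3, -0.8]
width: 30.9
grasp_force: 0.0
```

Request:
servo_tool([
  [0.12,-0.38,-0.05,0,0,0,-0.3],
  [0.24,-0.76,-0.05,0,0,0,-0.3],
  [0.36,-1.15,-0.05,0,0,0,-0.3],
  [0.48,-1.53,-0.05,0,0,0,-0.3],
  [0.59,-1.91,-0.05,0,0,0,-0.3],
  [0.71,-2.29,-0.05,0,0,0,-0.3],
  [0.83,-2.67,-0.05,0,0,0,-0.3],
  [0.95,-3.06,-0.05,0,0,0,-0.3],
  [1.07,-3.44,-0.05,0,0,0,-0.3],
  [1.19,-3.82,-0.05,0,0,0,-0.3],
  [1.31,-4.2,-0.05,0,0,0,-0.3],
  [1.43,-4.58,-0.05,0,0,0,-0.3],
  [1.54,-4.97,-0.05,0,0,0,-0.3],
  [1.66,-5.35,-0.05,0,0,0,-0.3],
  [1.78,-5.73,-0.05,0,0,0,-0.3],
  [1.78,-5.73,-0.05,0,0,0,-0.3],
])

```text
t: 3.33
ee_pos: [563.0, 134.9, 46.6]
orientation: [1.863, 2.53, -0.0]
ft_force: [-0.4, -0.1, 0.4]
width: 30.7
grasp_force: 0.0
```

Run:
```python
from h import *
o=ctrl.get_obs();np.save('pics/w2o.npy',o,allow_pickle=True);snap('wrist','w2');snap('scene','sc3')
a=cv2.imread('pics/w2.png')
b=cv2.imread('pics/sc3.png')[140:270,150:320]
cv2.imwrite('pics/c4.png',np.vstack([a[60:420],cv2.resize(b,(560,428),interpolation=3)])[:600] if 0 else np.hstack([cv2.resize(a[:,100:500],(400,420)),cv2.resize(b,(400,420),interpolation=3)]))
```

```text
(no output)
```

View pics/c4.png

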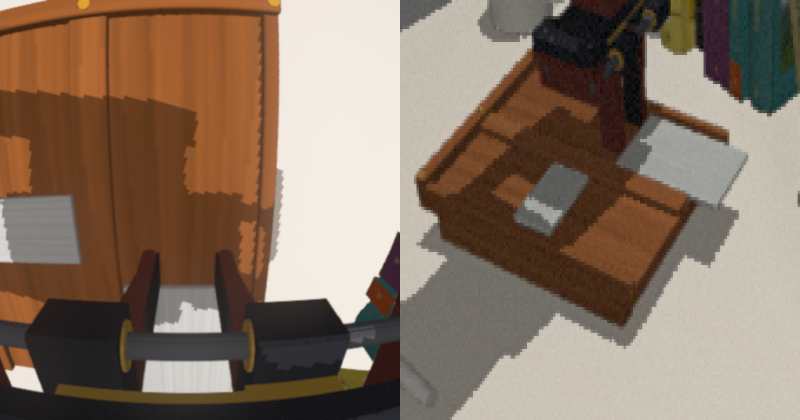

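The plate moved: its outer end is at (747,153)/(720,206) in the right pane, visibly past the open edge, and its back edge is at v≈285 in the left (wrist) pane.

Run:
```python
from h import *
P=np.array([590.3,48.3]);l=np.array([-.297,.955])
w=wpx('w2',[(225,285),(280,285)],50)[:,:2];print(w,(w-P)@l)
w=px2w('sc3',[(297.5,187.4),(286,203.8)],50)[:,:2];print(w,(w-P)@l)
# stand edge & tray in same scene image
w=px2w('scene0',[(150+474/3.4,150+105/3.4),(150+333/3.4,150+268/3.4)],51.5)[:,:2];print((w-P)@l)
```

```text
[[532.86662867 115.73534816]
 [562.54060311 125.60670309]] [81.45846878 82.07244233]
[[626.61593419  26.69614753]
 [565.426853     2.94707216]] [-31.41751156 -35.92472143]
[-4.11288338 -5.92187572]
```

Overhang is about 28 mm. I'll push 10 mm more, back off, rise, and open.

Request:
servo_tool([
  [0.1,-0.32,0,0,0,0,-0.3],
  [0.2,-0.64,0,0,0,0,-0.3],
  [0.3,-0.95,0,0,0,0,-0.3],
  [0.3,-0.95,0,0,0,0,-0.3],
  [0.3,-0.95,0,0,0,0,-0.3],
  [0.1,-0.3,0,0,0,0,-0.3],
  [-0.1,0.3,0.5,0,0,0,-0.3],
  [-0.1,0.3,3,0,0,0,-0.3],
  [-0.1,0.3,6,0,0,0,-0.3],
  [-0.1,0.3,10,0,0,0,1],
  [-0.1,0.3,14,0,0,0,1],
  [-0.1,0.3,18,0,0,0,1],
  [-0.1,0.3,20,0,0,0,1],
  [-0.1,0.3,20,0,0,0,1],
])

```text
t: 4.6
ee_pos: [564.4, 140.2, 252.9]
orientation: [1.857, 2.526, 0.012]
ft_force: [0.9, -0.3, -0.3]
width: 60.8
grasp_force: 0.0
```

Run:
```python
from h import *
o=ctrl.get_obs();print(o['ee_pos'],o['width']);np.save('pics/w3o.npy',o,allow_pickle=True);snap('wrist','w3');snap('scene','sc4')
a=cv2.imread('pics/w3.png')[100:360,180:440]
b=cv2.imread('pics/sc4.png')[150:320,200:370]
z=lambda i:cv2.resize(i,(400,400),interpolation=3)
cv2.imwrite('pics/c5.png',np.hstack([z(a),z(b)]))
```

```text
[564.40143067 140.19430233 252.8684076 ] 60.82058658793832
```

View pics/c5.png

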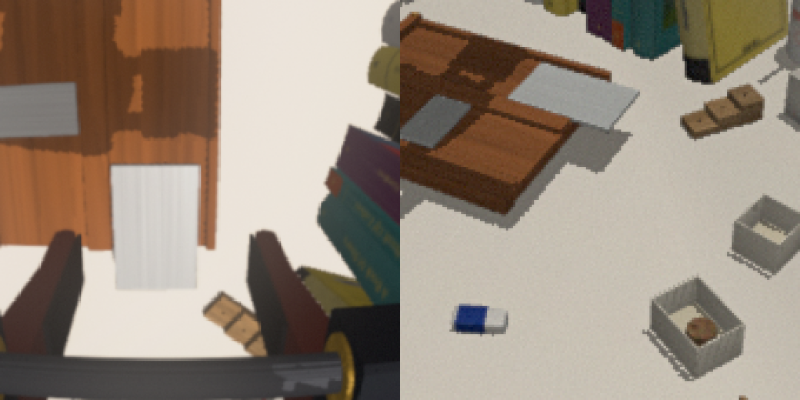

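The plate overhangs flat. Left-pane corners are (111,166), (198,165), (197,290), (116,288), and the stand edge is at v≈249. A wooden block sits near (235,320), which could be close to a finger, so I'll measure it.

Run:
```python
from h import *
P=np.array([590.3,48.3]);M=np.array([[.955,.297],[-.297,.955]])
for n,p,z in [('plate',[(111,166),(198,165),(197,290),(116,288)],50),('edge',[(80,249),(213,249)],51.5),('block',[(204,308),(222,291),(247,316),(268,330)],15),('book',[(300,270)],0)]:
    w=wpx('w3',[(180+x/1.538,100+y/1.538) for x,y in p],z)[:,:2];print(n,w.round(1).tolist(),w.mean(0),((w-P)@M.T).round(1).tolist())
w=wpx('w3',[(180+x/1.538,100+y/1.538) for x,y in [(111,166),(198,165),(197,290),(116,288)]],50)
print(np.degrees(np.arctan2(*(w[1]-w[0])[1::-1])),np.degrees(np.arctan2(-(w[0]-w[3])[0],(w[0]-w[3])[1])),np.degrees(np.arctan2(-(w[1]-w[2])[0],(w[1]-w[2])[1])))
for n,p,z in [('blockS',[(681,118),(694,138),(764,106)],0),('emptyS',[(766,196),(732,230),(768,270)],36),('corkS',[(697,277),(650,306),(697,344),(744,322)],36),('plateS',[(535,63),(509,97),(612,129),(639,93)],50)]:
    w=px2w('sc4',[(200+(x-400)/2.353,150+y/2.353) for x,y in p],z)[:,:2];print(n,w.round(1).tolist(),w.mean(0),((w-P)@M.T).round(1).tolist())
```

```text
plate [[535.7, 103.4], [598.9, 123.8], [633.7, 19.1], [567.8, 0.7]] [584.05119613  61.72600048] [[-35.8, 68.8], [30.7, 69.5], [32.8, -40.8], [-35.6, -38.8]]
edge [[530.0, 28.2], [633.2, 60.4]] [581.58364706  44.29460695] [[-63.6, -1.3], [44.6, -1.2]]
block [[655.9, -17.5], [665.8, 5.2], [699.3, -15.1], [726.3, -25.5]] [686.79797991 -13.23802953] [[43.1, -82.3], [59.2, -63.6], [85.3, -92.9], [107.9, -110.9]]
book [[736.6, 39.6]] [736.55857949  39.6092423 ] [[137.1, -51.7]]
17.90501679436369 17.3432028103029 18.38968812265346
blockS [[675.5, 0.9], [660.0, -29.7], [749.3, -47.1]] [694.94854359 -25.28806196] [[67.3, -70.6], [43.4, -95.2], [123.6, -138.3]]
emptyS [[606.5, -154.5], [553.4, -160.0], [537.7, -209.0]] [ 565.88692658 -174.50970279] [[-44.7, -198.5], [-97.1, -188.0], [-126.7, -230.1]]
corkS [[492.8, -173.7], [444.7, -167.6], [441.7, -217.3], [482.3, -228.9]] [ 465.36912639 -196.8844396 ] [[-159.0, -183.1], [-203.1, -163.0], [-220.8, -209.5], [-185.5, -232.6]]
plateS [[592.4, 124.9], [536.2, 100.2], [569.0, -6.0], [627.0, 14.4]] [581.14262926  58.37827979] [[24.7, 72.5], [-36.2, 65.6], [-36.5, -45.5], [25.0, -43.3]]
```

Request:
servo_tool([
  [1,-3.5,-2,0,0,0,1],
  [2,-7,-4,0,0,0,1],
  [3,-10,-7,0,0,0,1],
  [3.3,-11.2,-10,0,0,0,1],
  [3.3,-11.2,-13,0,0,0,1],
  [3.3,-11.2,-15.5,0,0,0,1],
  [3.3,-11.2,-17.5,0,0,0,1],
  [3.3,-11.2,-18,0,0,0,1],
  [3.3,-11.2,-18,0,0,0,1],
])

```text
t: 5.45
ee_pos: [592.1, 26.9, 63.6]
orientation: [-1.859, -2.526, 0.006]
ft_force: [0.3, -0.6, 0.7]
width: 88.4
grasp_force: 0.0
```

Run:
```python
from h import *
o=ctrl.get_obs();print(o['ee_pos'],o['width']);np.save('pics/w4o.npy',o,allow_pickle=True);snap('wrist','w4');snap('side','s4')
a=cv2.imread('pics/w4.png')[60:340,147:427]
b=cv2.imread('pics/s4.png')[130:300,190:360]
z=lambda i:cv2.resize(i,(400,400),interpolation=3)
cv2.imwrite('pics/c6.png',np.hstack([z(a),z(b)]))
```

```text
[592.14397275  26.90751192  63.61738691] 88.36644872119238
```

View pics/c6.png

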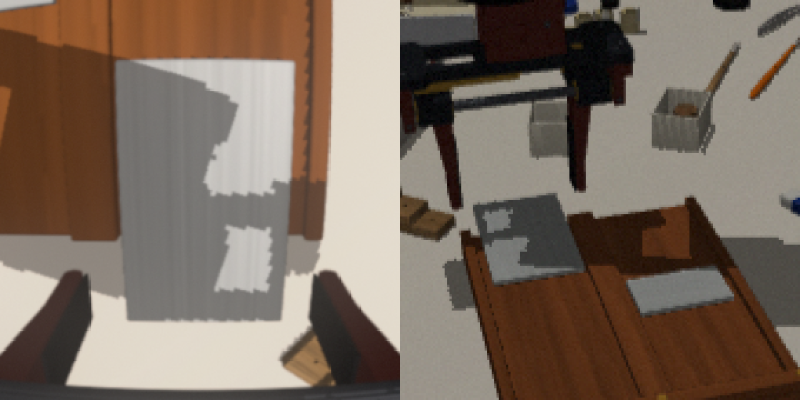

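In the wrist pane, the plate corners are (116,61), (294,61), (281,320), (128,320), with fingers either side at (91,300) and (312,300), outside the plate's edges. I'll check how well it is centred.

Run:
```python
from h import *
o=np.load('pics/w4o.npy',allow_pickle=True).item(); Rm=R.from_rotvec(o['orientation'])
w=wpx('w4',[(147+x/1.4286,60+y/1.4286) for x,y in [(116,61),(294,61),(281,320),(128,320)]],50)
print(w.round(1).tolist(),w.mean(0)); print(Rm.inv().apply(w-o['ee_pos']).round(1))
print(wpx('w4',[(147+115/1.4286,60+236/1.4286)],51.5))
```

```text
[[535.8, 103.6, 50.0], [599.4, 123.6, 50.0], [632.0, 20.1, 50.0], [568.2, -0.0, 50.0]] [583.87882732  61.83297727  50.        ]
[[ 90.  -30.8  14. ]
 [ 90.2  35.8  13.6]
 [-18.4  36.1  13.4]
 [-18.6 -30.8  13.8]]
[[553.75316401  37.0603872   51.5       ]]
```

Request:
servo_tool([
  [0,0,-1,0,0,0,1],
  [0,0,-2,0,0,0,1],
  [0,0,-3,0,0,0,1],
  [0,0,-3.8,0,0,0,1],
  [0,0,-3.8,0,0,0,1],
  [0,0,-3.8,0,0,0,1],
])

```text
t: 6.05
ee_pos: [594.3, 26.7, 27.9]
orientation: [-1.861, -2.529, 0.001]
ft_force: [-0.1, 1.0, 0.2]
width: 87.5
grasp_force: 0.0
```

Request:
servo_tool([
  [0,0,0,0,0,0,0.64],
  [0,0,0,0,0,0,0.62],
  [0,0,0,0,0,0,0.6],
  [0,0,0,0,0,0,0.4],
  [0,0,0,0,0,0,0],
  [0,0,0,0,0,0,-1],
  [0,0,0,0,0,0,-1],
])

```text
t: 6.63
ee_pos: [595.0, 26.7, 29.0]
orientation: [1.862, 2.53, 0.0]
ft_force: [0.3, -0.5, 2.9]
width: 67.1
grasp_force: 30.0
```

Request:
servo_tool([
  [0,0,0.3,0,0,0,-1],
  [0,0,0.8,0,0,0,-1],
  [0,0,1.8,0,0,0,-1],
  [0,0,3.5,0,0,0,-1],
  [0,0,6,0,0,0,-1],
  [0,0,9,0,0,0,-1],
  [-0.5,-1.5,12,0,0,0,-1],
  [-1.5,-4,14,0,0,-2,-1],
  [-3,-7,15,0,0,-5,-1],
  [-4.4,-10.5,15,0,0,-8,-1],
  [-5.9,-14,15,0,0,-11,-1],
  [-7.4,-17.5,15,0,0,-14,-1],
  [-8.8,-21,15,0,0,-17,-1],
  [-10.3,-24.5,15,0,0,-20,-1],
  [-11.8,-28,15,0,0,-23,-1],
  [-13.2,-31.5,15,0,0,-26,-1],
  [-14.7,-35,15,0,0,-29,-1],
  [-16,-38,15,0,0,-29,-1],
  [-16.8,-40,15,0,0,-29,-1],
  [-16.8,-40,15,0,0,-29,-1],
])

```text
t: 8.3
ee_pos: [425.4, -376.9, 179.7]
orientation: [2.438, 1.978, -0.001]
ft_force: [0.8, 0.8, -1.2]
width: 67.5
grasp_force: 30.0
```

Request:
servo_tool([
  [0,0,0,0,0,0,-1],
  [0,0,0,0,0,0,-1],
  [0,0,0,0,0,0,-1],
])

```text
t: 8.55
ee_pos: [427.1, -372.1, 178.9]
orientation: [-2.435, -1.985, -0.0]
ft_force: [-0.1, 0.3, -1.6]
width: 67.3
grasp_force: 30.0
```

Run:
```python
from h import *
o=ctrl.get_obs();print(o['ee_pos'],o['width'],o['orientation']);np.save('pics/w5o.npy',o,allow_pickle=True);snap('wrist','w5');snap('side','s5');snap('scene','sc5')
a=cv2.imread('pics/w5.png')[:,80:500]
z=lambda i,s:cv2.resize(i,s,interpolation=3)
b=cv2.imread('pics/s5.png')[60:260,200:400];c=cv2.imread('pics/sc5.png')[200:400,280:480]
cv2.imwrite('pics/c7.png',np.hstack([z(a,(600,600)),np.vstack([z(b,(200,300)),z(c,(200,300))])]))
```

```text
[ 427.11609008 -372.14985887  178.90238938] 67.34206095190488 [-2.43497503e+00 -1.98464705e+00 -2.60385784e-04]
```

View pics/c7.png

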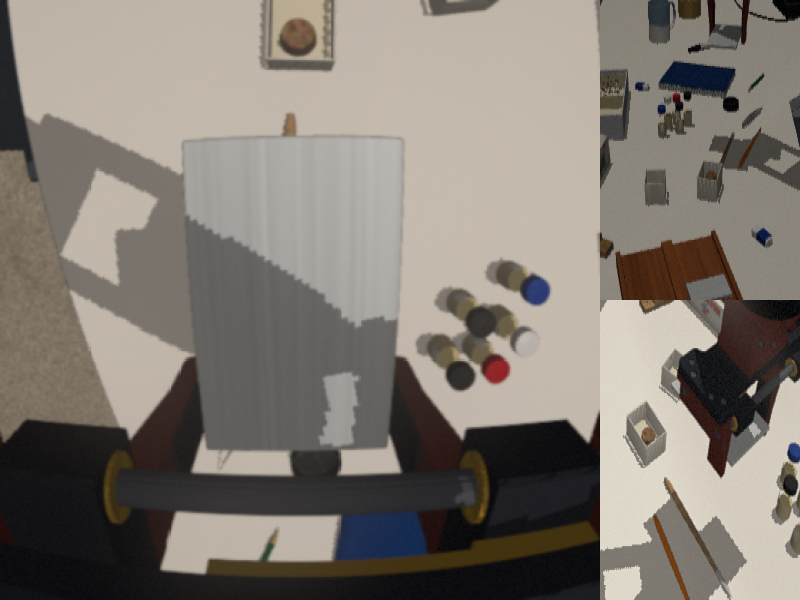

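The wrist pane shows the plate held straight, with corners (183,142), (404,138), (388,447), (206,450). The cork tray's near end is at the top, with outer sides at x≈264 and 334 and its near-wall base at v≈69.

Run:
```python
from h import *
np.set_printoptions(precision=1,suppress=True)
o=np.load('pics/w5o.npy',allow_pickle=True).item(); Rm=R.from_rotvec(o['orientation'])
q=lambda p:[(80+x/1.4286,y/1.4286) for x,y in p]
pl=wpx('w5',q([(183,142),(404,138),(388,447),(206,450)]),o['ee_pos'][2]+22);print('plate tool',Rm.inv().apply(pl-o['ee_pos']).tolist())
g=cv2.imread('pics/w5.png')[:,:,1].astype(int)
print('col',g[30:56,275:280].mean(1)); print('row5',g[3:8,255:325].mean(0).round())
print('row45',g[44:46,255:325].mean(0).round())
for z,p in [(0,[(267,69),(333,69)]),(36,[(263,57),(335,57)]),(36,[(260,0),(335,0)])]:
  w=wpx('w5',q(p),z);print(z,w.tolist(),'toolrel',Rm.inv().apply(w-o['ee_pos']).tolist())
```

```text
plate tool [[91.00087882352388, -33.2625301979858, -21.96956325830832], [92.1999587913748, 32.990730872179256, -21.975975354915043], [-15.34634091380921, 34.65829877221321, -22.00810172358145], [-16.778547718526426, -32.51732600656283, -22.00166466959365]]
col [ 71.8  74.8  87.4 107.  120.8 136.4 156.4 167.2 170.2 171.6 167.6 141.4
 101.6  84.4  83.8  83.6  83.   88.  119.4 161.4 179.2 182.8 182.  182.6
 182.8 182.4]
row5 [181. 181. 181. 180. 181. 181. 179. 166. 138. 120. 119. 135. 148. 130.
 105. 123. 161. 171. 171. 171. 171. 172. 172. 172. 172. 172. 172. 172.
 173. 172. 172. 172. 172. 173. 174. 173. 173. 173. 173. 174. 173. 173.
 174. 174. 173. 174. 174. 174. 175. 173. 166. 146. 122. 114. 123. 136.
 123.  98. 115. 156. 169. 178. 181. 181. 182. 182. 181. 181. 181. 181.]
row45 [183. 182. 182. 182. 182. 182. 175. 150. 124. 120. 123. 124. 106.  88.
  82.  84.  86.  86.  86.  86.  85.  82.  83.  83.  85.  85.  86.  86.
  86.  84.  84.  83.  83.  84.  86.  86.  87.  86.  87.  87.  84.  84.
  84.  86.  86.  87.  90.  90.  88.  87.  85.  84.  87.  88.  90.  90.
  90.  96. 125. 166. 181. 182. 182. 182. 182. 183. 182. 182. 183. 182.]
0 [[438.0317982088612, -219.0016361590013, 0.0], [484.39835140314136, -228.36720903037778, 0.0]] toolrel [[152.1493237556547, -20.179073355224727, 178.94966892461608], [152.3279740397241, 27.12356157731543, 178.94488960337534]]
36 [[437.8852336500617, -217.7913368136612, 36.00000000000006], [483.16587074578297, -226.96681195501995, 36.0]] toolrel [[153.31588632046763, -20.57041097547269, 142.95005375549815], [153.46170731746344, 25.63028332917235, 142.9453772529559]]
36 [[443.9270914509771, -177.487417618074, 36.0], [491.60611021961864, -187.19337653675694, 36.00000000000006]] toolrel [[194.010112669164, -22.78168625614484, 142.96237142812444], [194.12008565821577, 25.8750948830634, 142.95743336164944]]
```

Request:
servo_tool([
  [0.4,1.5,0,0,0,0,-1],
  [0.9,4,-1,0,0,0,-1],
  [1.5,7,-3,0,0,0,-1],
  [2.1,10,-5,0,0,0,-1],
  [2.7,12.5,-7,0,0,0,-1],
  [3,13.8,-9,0,0,0,-1],
  [3.1,14.2,-11,0,0,0,-1],
  [3.1,14.2,-12.5,0,0,0,-1],
  [3.1,14.2,-13.5,0,0,0,-1],
  [3.1,14.2,-14.3,0,0,0,-1],
  [3.1,14.2,-14.7,0,0,0,-1],
  [3.1,14.2,-14.7,0,0,0,-1],
  [3.1,14.2,-14.7,0,0,0,-1],
])

```text
t: 9.78
ee_pos: [458.0, -231.5, 32.0]
orientation: [2.436, 1.983, 0.0]
ft_force: [0.6, 1.1, -0.6]
width: 67.4
grasp_force: 30.0
```

Request:
servo_tool([
  [0,0.1,-0.3,0,0,0,-1],
  [0,0.1,-0.6,0,0,0,-1],
  [0,0.1,-0.85,0,0,0,-1],
  [0,0.1,-1.0,0,0,0,-1],
  [0,0.1,-1.05,0,0,0,-1],
  [0,0.1,-1.05,0,0,0,-1],
])

```text
t: 10.28
ee_pos: [457.7, -230.3, 21.0]
orientation: [-2.436, -1.983, 0.0]
ft_force: [-0.1, 0.2, -0.3]
width: 67.4
grasp_force: 30.0
```

Request:
servo_tool([
  [0,0,-0.05,0,0,0,-1],
  [0,0,-0.1,0,0,0,-1],
  [0,0,-0.1,0,0,0,-1],
])

```text
t: 10.53
ee_pos: [457.8, -230.4, 20.4]
orientation: [2.436, 1.983, 0.0]
ft_force: [-1.3, 0.5, 2.6]
width: 67.7
grasp_force: 30.0
```

Contact felt. Releasing slowly.

Request:
servo_tool([
  [0,0,0,0,0,0,0.55],
  [0,0,0,0,0,0,0.6],
  [0,0,0,0,0,0,0.7],
  [0,0,0,0,0,0,0.8],
  [0,0,0,0,0,0,0.95],
  [0,0,0,0,0,0,1],
  [0,0,0,0,0,0,1],
  [0,0,1,0,0,0,1],
  [0,0,3,0,0,0,1],
  [0,0,6,0,0,0,1],
  [-0.4,-2,10,0,0,0,1],
  [-0.8,-4,13,0,0,0,1],
  [-1.6,-8,15,0,0,0,1],
  [-1.6,-8,15,0,0,0,1],
  [-1.6,-8,15,0,0,0,1],
  [-1.6,-8,15,0,0,0,1],
])

```text
t: 11.87
ee_pos: [441.2, -309.8, 170.1]
orientation: [-2.437, -1.982, -0.0]
ft_force: [0.3, 0.0, -0.0]
width: 87.7
grasp_force: 0.0
```

Run:
```python
from h import *
np.set_printoptions(precision=1,suppress=True)
o=ctrl.get_obs();print(o['ee_pos'],o['width']);np.save('pics/w6o.npy',o,allow_pickle=True)
d=snap('wrist','w6'); s=snap('scene','sc6'); D=snap('side','s6')
# plate: bright bluish-grey vs warm bench; list big colour-neutral blobs near tray
for n,im,f in (('scene',s,px2w),('side',D,px2w),('wrist',d,wpx)):
    a=im['image'].astype(int); m=((a[:,:,2]>=a[:,:,0]+2)&(a.sum(2)>200)).astype(np.uint8)
    m=cv2.morphologyEx(m,cv2.MORPH_OPEN,np.ones((3,3),np.uint8))
    c,_=cv2.findContours(m,cv2.RETR_EXTERNAL,cv2.CHAIN_APPROX_NONE)
    for k in c:
        if cv2.contourArea(k)<150: continue
        r=cv2.boxPoints(cv2.minAreaRect(k)); ap=cv2.approxPolyDP(k,4,True)[:,0]
        w=f({'scene':'sc6','side':'s6','wrist':'w6'}[n],[tuple(p) for p in ap],41)[:,:2]
        if np.all(np.abs(w.mean(0)-[466,-194])<70): print(n,cv2.contourArea(k),ap.tolist(),w.tolist())
```

```text
[ 441.2 -309.8  170.1] 87.70491634302644
```

My ten pictures are used up, so I'll check the placing numerically.

Run:
```python
from h import *
np.set_printoptions(precision=1,suppress=True,linewidth=200)
# world-plane rectification of wrist image at z=41, then colour segment
o=np.load('pics/w6o.npy',allow_pickle=True).item(); d=np.load('pics/w6.npy',allow_pickle=True).item()
T=np.eye(4);T[:3,:3]=R.from_rotvec(o['orientation']).as_matrix();T[:3,3]=o['ee_pos'];E=T@np.array(d['tool_from_camera'])
c=np.array([465.8,-193.3]);a=np.radians(-11.4);ex=np.array([np.cos(a),np.sin(a)]);ey=np.array([-np.sin(a),np.cos(a)])
X,Y=np.meshgrid(np.arange(-60,61),np.arange(80,-81,-1))
W=np.dstack([c[0]+X*ex[0]+Y*ey[0],c[1]+X*ex[1]+Y*ey[1],np.full(X.shape,41.)])
q=(W-E[:3,3])@E[:3,:3];x,y,z=q[...,0],-q[...,1],-q[...,2]
r=np.hypot(x,y);t=np.arctan2(r,z)/r
u=(d['cx']+d['fx']*t*x).astype(np.float32);v=(d['cy']+d['fy']*t*y).astype(np.float32)
im=cv2.remap(cv2.imread('pics/w6.png'),u,v,cv2.INTER_LINEAR)
cv2.imwrite('pics/rect6.png',im)
w=im.astype(int);warm=w[:,:,2]-w[:,:,0]
print('vrange',v.min(),v.max())
for yy in (60,50,40,20,0,-20,-40,-50,-60): print(yy,'warm',warm[80-yy,::5])
for xx in (-25,0,25): print(xx,'warm',warm[::5,xx+60],'sum',w[::5,xx+60].sum(1))
```

```text
vrange -10.118247 163.48775
60 warm [20 20 20 21 21 21 20 21 20 21 20 20 20 20 20 20 20 20 21 20 22 20 20 20 20]
50 warm [21 20 21 20 20 17  6  7  6  6  5  5  8  6  6  6  6  7  7 19 21 20 20 20 20]
40 warm [22 20 21 20 20 11  6  6  6  5  6  5  5  6  5  6  6  7  7 20 20 20 20 19 20]
20 warm [20 20 20 21 21 13  5  6  5  5  6  6  6  5  5  6  6  6  6 20 20 20 19 20 20]
0 warm [21 20 21 21 21 11  6  6  6  5  6  5  6  6  6  6  6  7  6 20 19 20 19 21 21]
-20 warm [20 21 22 21 20 13  6  5  6  6  6  7  7  6  6  6  7  7  6 17 19 20 20 21 20]
-40 warm [21 21 20 21 20 14  7  7  6  5  5  7  6  7  7  6  6  7  6 20 21 21 22 20 21]
-50 warm [14 18 21 20 20 15  6  5  6  6  5  7  6  6  7  7  6  6  7 18 21 21 21 20 19]
-60 warm [13 13 14 14 13 19 19 21 20 22 21 22 20 21 20 21 19 21 20 21 20 20 21 20 21]
-25 warm [ 0  0 19 20 21 18  7  6  6  5  7  6  6  6  6  6  6  6  6  6  5  6  7  7  7  6  5  9 21 18 13 12 13] sum [  0   0 479 478 482 460 437 438 438 438 440 440 442 442 441 442 441 445 445 445 443 444 446 443 446 447 443 417 485 432 308 307 305]
0 warm [ 0  0 15 21 20 18  8  6  5  6  6  6  6  6  5  6  6  5  6  5  7  7  6  7  6  6  6 10 20 19 21 20 13] sum [  0   0 329 480 481 472 454 453 452 453 456 454 457 454 455 457 456 455 453 456 455 455 455 456 456 454 454 427 486 481 475 465 307]
25 warm [ 0  0 20 19 20 18  7  6  7  7  6  6  6  6  5  6  7  6  6  7  7  6  7  6  7  6  6 10 21 20 20 20 13] sum [  0   0 481 483 481 473 461 463 464 464 465 463 465 466 464 468 467 466 464 468 467 469 470 469 470 471 469 426 490 490 487 488 314]
```

At the rim height, the plate measures about x −35…+33 and y −55…+55 mm about the tray's centre. That is its true size, so it is lying flat, straight and centred. The gripper is clear, so I'm handing in.

```bash
python3 -c "
from workcell import ctrl
print(ctrl.close_job())"
```

```text
the job is handed in; nothing more can be done
None
```

I handed the job in at about 12 s: the longer plate was slid out about 38 mm, taken by its end and laid flat on the cork tray, within about 2 mm of centre by the wrist camera; no verdict came back, and I didn't re-measure the tray or the shorter plate at the end.

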